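# Stow the servo and click the slide lid home

## Robot

A 6-joint arm with a two-finger parallel gripper is mounted at the origin on the work surface. World frame = base frame: x ahead of the robot, y to its left, z up, the work surface at z = 0. Lengths are in m, angles in rad, forces in N, time in s.
With the tool pointing down it reaches from about 0.25 to 0.85 m from the base axis. Payload 12.5 kg.
Tool frame: the origin (TCP) lies between the finger pads; the fingertips stand 14 mm ahead of it and the grasp point (between the pads) lies 5 mm behind it; z points along the fingers, y is the line along which they close (so a half turn about z gives the same grasp; the last joint's range is limited). The gripper opens to 93 mm and grips with 3 to 60 N. Pads are 15 mm wide; open, the fingers measure 128 mm over their backs; the gripper's body (75 mm by 188 mm) begins 65 mm behind the grasp point.
Start: joints at [-1.392, 0.351, 1.652, -0, 1.139, -0.085], TCP at [0.143, -0.531, 0.233] pointing down, gripper open.
Joint ranges: [-2.75, 2.75], [-0.79, 2.1], [0.01, 2.65], [-1.57, 4.71], [0.07, 3.14], [-2.87, 2.87]. Speed limits (rad/s): [2.22, 2.22, 2.79, 3.14, 3.14, 3.14].

## Interface

Orientations are given as a unit quaternion [w, x, y, z].
In Python, from plant import sensors, read_camera, calibration, robot gives the robot as it stands. The module is installed in compiled form; this text tells all that it offers.
- The arm moves only by the tool drive_tool, never from a script. Its argument "motion" is a list of rows, each a list of 6 numbers: the shift along the tool's x, y, z in cm, then the turn, a rotation vector about the tool's x, y, z in rad. A call has 1 to 12 rows; each row shifts and turns the commanded pose from where the row before left it, along the tool's axes as they then stand; what a row does not reach is not made up. A row lasts 1/10 s, in which the tool goes at most 50 mm and 8.59 degrees, less where a joint would pass 70% of its speed; a pose out of reach is approached as far as the arm can. A call is refused whole if a number of a shift passes 5 or a number of a turn 0.15, either way. A call with a gripper value outside its range is refused whole. "jaw" is the opening in per cent of the stroke, from 0 (shut) to 100 (fully open), set as the call begins (left out, the last holds). The fingers move at their own pace and stop on an object; the grip force is fixed at half the most. Time passes only in rows, so rows that do not move let the fingers close. It gives the time, the measured TCP pose, the force, the opening and the grip force at its end, in the units of the state.
- sensors.sense(): the state, without advancing time (a new reading comes with each control period).
- read_camera(name): name is "scene" or "top"; returns the picture (384x512x3 uint8, blue, green, red); there is no depth.
- calibration(name): a dict with "fov_y" (degrees; the focal length in pixels is half the picture's height over the tangent of half this angle, whatever the lens; pixels are square), "cx", "cy" (the principal point, pixels), "dist_coeffs" ([k1, k2, p1, p2, k3] as OpenCV has them; the pictures are not rectified), "position" and "attitude" of the camera in the world. Camera axes: x right, y down, z forward; pixel columns grow to the right and rows downward; lengths in m; the calibration is good to about 2 mm. A picture is of the moment at which its call begins. calibration takes no time and is no camera call.
- robot.job_done(): hands the job in; it is judged then, once.
The state is a dict: "time_s": time; "joints": joint angles; "joint_vel": joint speeds; "joint_torque": joint torques, N m; "tool_pos": TCP position; "eef_rot": TCP orientation; "ft_force": force on the tool from outside, world axes, zero at the start; "moment": the same for the moment, N m; "grip_width": opening from 0.0 (shut) to 1.0 (fully open); "grip_force": force on a finger pad.
Only numpy, scipy, OpenCV 4.12 (cv2) and the standard library are available. Lean on these libraries where they do the work, as an engineer would, in place of code of your own. Each camera call takes 0.05 s, during which the arm holds its last target. There are 200 camera calls.

## Task

Lower the blue servo gently into the grey parts box through the open end of its yellow sliding lid and let go of it. Then slide the lid along its channel, over the stiff red ridge, until it is fully home against the end wall and the ridge has sprung up in the lid's slot; push firmly but slowly, and do not ram the lid. Leave the tape roll, the cup, the screwdriver and the foam block where they are.

Things in the scene. Friction and masses are not known exactly. Their poses are not given: they have to be found in the camera images.
- box: Grey plastic box screwed to the bench, open on top, 112 wide (x), 196 long (y from -91 to 105), 51 high. Origin: underside, at x=0, y=0. The lid closes towards its +y. Floor 5 thick; side walls' inner faces at x=+-50; low wall (top z=40) at the -y mouth, over which the open lid sticks out. Clear width between its ledges and lips 88. Screw ears 3 high reach x=+-76.
- channel (a point): Point fixed on the box at box x=0, y=0, z=42, axes as the box's: the lid's origin is here, give or take 13 along y (see end_nominal), when fully home. Ledges (tops at z=42) along both sides carry the lid and lips (z=47 to 51) cover its edges. The lid must never be jammed or rammed on the box: contact forces of lid on box, end wall and ridge, added up, stay under 30 N.
- end_nominal (a point): Point fixed on the box at box x=0, y=85, z=42: where the black rubber-faced end wall's inner face, the lid's stop, is by the drawing. The wall (up to z=51) and the red ridge sit on one catch plate screwed down by hand in slotted holes: together they are up to 12 nearer or farther along box y, and nothing reports it. So find the stop by feel: push at 10 mm/s, stop at 13 to 15 N.
- lid: Loose yellow lid, 98 (x) by 170 (y) by 4 thick, about 100 g, in the channel with 1 side play either way and 1 vertical. Origin: centre of its underside; axes as the box's. Starts 95 to 105 short of the channel point. Slides freely (under 3 N) till its front edge meets the ridge, 12 short of the wall; takes 4 to 10 N, then drags, jumps the last 1. Home: ridge up in the slot, pin in.
- rib (a point): Top centre of the lid's grip rib, at lid x=0, y=-60, z=24 (66 above the bench). The rib stands on the lid's top face (lid z=4), 20 high, 44 along x, 10 along y. Pinch it from above along y, or push its -y face towards +y.
- slot (a point): Centre of the cross slot through the lid, at its top face: lid x=0, y=74. The slot is 12 along y (lid y=68 to 80) and 66 along x, with a strip 5 wide between it and the lid's front edge (lid y=85). The red ridge springs up into it when the lid is home.
- ridge (a joint): Red ridge, 53 along box x, near the end wall: its crest 7.5 short of the wall, top at z=45, 3 above the lid's underside; it slopes down at 35 deg towards the mouth, steep towards the wall. It gives straight down on a spring: value in m, 0 up, about 0.002 under the lid, 0.0045 at most; 4 N to move it, then 1.3 N per mm. Locked: back under 0.0008 with the lid home. Noisy: average many.
- pin (a joint): Green sprung pin, 6 thick, standing 4.5 out of the end wall towards the lid at z=44.5; it keeps the closed lid from rattling. Value in m: 0 fully out, 0.0045 level with the wall; 0.3 N to move it, 0.15 N more per mm. The lid at home holds it in by 3 to 4.5 (home needs over 0.002). It moves with the end wall; its reading is noisy: average many.
- servo: Small blue model-aircraft servo, loose, upright on the bench, about 50 g. Body 34 (x) by 18 (y) by 26 high; tabs at z=17.5 to 20.5 make it 44 long in x; boss and white horn reach z=31. Origin: centre of its underside. Pinch it across its 18 width. Under the lid 37 of height is free, so not on end. Set it between the lid's front edge and box y=55 (ridge).
- tape: Bystander: roll of tape standing flat, 84 diameter, 45 high. Origin: centre of its underside.
- cup: Bystander: white plastic cup, 72 diameter, 90 high. Origin: centre of its underside.
- driver: Bystander: screwdriver lying along its x, 170 long. Origin: underside of its middle.
- foam: Bystander: green foam block 50 by 90 by 30 high. Origin: centre of its underside.
There are look-alikes about, which are no part of the job. Of the things shaped like the lid, the yellow one is meant. Of the things that look like the servo, take the one that is nearest to the robot's base at the start.

How it is judged:
By the outcome, as a careful person would: the job done as asked, in the order asked, and still so for the second after the job is handed in, with the robot touching nothing.
It also fails if it takes over 58 s, if anything falls off the work surface, if the arm or the gripper's body presses on something with over 40 N, if the wrist force passes 120 N, or if a joint passes its speed limit or range.

## Working session

There is one attempt and no reset: what is moved stays moved. The work goes in short steps, Python scripts to look and compute and a tool call to move; the robot and the scene stay as the last step left them, time stands still between calls to the robot, and variables do not carry over. Pictures are saved under pics/ and viewed, at most 10 in all, crops included, and the job is handed in when it is done.

Besides the shell and the picture viewer there is one more tool, called after "Emit:" as name(argument=value, ...), one argument or row to a line, values as JSON. drive_tool: Moves the arm, as the interface text tells. Its arguments: {"type":"object","properties":{"motion":{"type":"array"},"jaw":{"type":"number"}},"required":["motion"]}

```bash
mkdir -p pics
cat > h.py <<'E'
import numpy as np, cv2
from plant import sensors, read_camera, calibration, robot
from scipy.spatial.transform import Rotation as R
def cam(n):
    c=calibration(n); f=192/np.tan(np.radians(c["fov_y"])/2)
    K=np.array([[f,0,c["cx"]],[0,f,c["cy"]],[0,0,1.]]); q=np.array(c["attitude"],float)
    M=R.from_quat(np.r_[q[1:],q[0]]).as_matrix() if q.size==4 else q.reshape(3,3)
    return K,np.array(c["dist_coeffs"],float),np.array(c["position"],float),M
def onplane(n,px,z):
    K,d,p,M=cam(n); u=cv2.undistortPoints(np.array(px,float).reshape(-1,1,2),K,d).reshape(-1,2)
    r=np.c_[u,np.ones(len(u))]@M.T
    return p+r*((z-p[2])/r[:,2])[:,None]
def proj(n,P):
    K,d,p,M=cam(n); X=(np.array(P,float).reshape(-1,3)-p)@M
    return cv2.projectPoints(X,np.zeros(3),np.zeros(3),K,d)[0].reshape(-1,2)
E
python3 - <<'E'
from h import *
for n in("scene","top"):
    im=read_camera(n); cv2.imwrite(f"pics/{n}0.png",im); c=calibration(n); print(n,c)
s=sensors.sense(); print({k:np.round(v,3) for k,v in s.items()})
a=cv2.imread("pics/scene0.png");b=cv2.imread("pics/top0.png")
E
```

```text
scene {'fov_y': 56.42850445415594, 'cx': 260.8750338076754, 'cy': 196.83359858978145, 'dist_coeffs': array([-0.03321582,  0.        ,  0.        ,  0.        ,  0.        ]), 'position': array([ 1.10127347, -0.45812892,  0.62350252]), 'attitude': array([-0.40332557,  0.812367  ,  0.37334995, -0.19493117])}
top {'fov_y': 44.41985925799514, 'cx': 248.04974488362407, 'cy': 190.5219516284011, 'dist_coeffs': array([-0.15123095,  0.        ,  0.        ,  0.        ,  0.        ]), 'position': array([0.29529748, 0.00416214, 1.34517292]), 'attitude': array([-0.06294227,  0.7083088 , -0.69914732,  0.07436357])}
{'time_s': np.float64(0.1), 'joints': array([-1.392,  0.351,  1.652,  0.   ,  1.139, -0.085]), 'joint_vel': array([-0.002, -0.002, -0.001, -0.   ,  0.   , -0.001]), 'joint_torque': array([-1.0000e-03, -4.9803e+01, -2.8571e+01,  7.0000e-02,  2.4000e-02,
       -0.0000e+00]), 'tool_pos': array([ 0.143, -0.531,  0.232]), 'eef_rot': array([-0.001,  0.991,  0.132, -0.   ]), 'ft_force': array([-0.322,  0.706, -0.071]), 'moment': array([ 0.001,  0.003, -0.095]), 'grip_force': np.float64(0.0), 'grip_width': np.float64(1.0)}
```

View pics/top0.png

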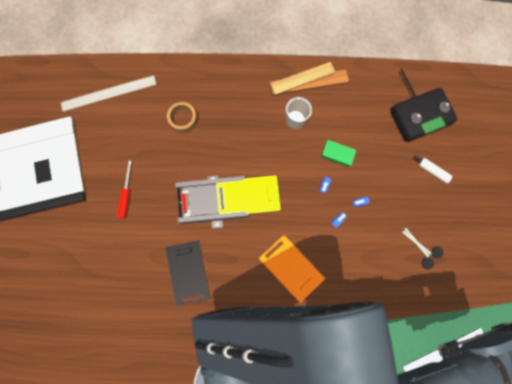

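View pics/scene0.png

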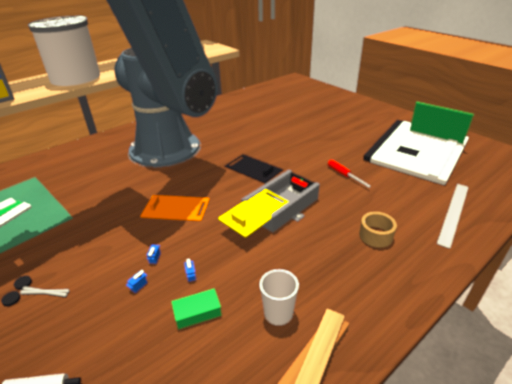

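Top view: the blue servo-like things are at (326,184), (361,202) and (340,220). The box is at about (215,200) with its mouth and the yellow lid towards (280,195). The orange (290,268) and dark (187,272) lids are look-alikes. Next I measure all three servos and the box.

Run:
```python
from h import *
def blobs(im,lo,hi,mn):
    h=cv2.cvtColor(im,cv2.COLOR_BGR2HSV); m=cv2.inRange(h,lo,hi)
    return [c for c in cv2.findContours(m,cv2.RETR_EXTERNAL,cv2.CHAIN_APPROX_NONE)[0] if cv2.contourArea(c)>mn]
for n in("top","scene"):
    im=cv2.imread(f"pics/{n}0.png")
    for name,lo,hi,z,mn in(("blue",(105,120,60),(125,255,255),.02,15),("yellow",(26,150,120),(33,255,255),.046,300),("red",(0,190,90),(4,255,255),.045,15)):
        for c in blobs(im,lo,hi,mn):
            r=cv2.minAreaRect(c); W=onplane(n,cv2.boxPoints(r),z)[:,:2]; ce=onplane(n,[r[0]],z)[0]
            e=W-np.roll(W,-1,0); L=np.linalg.norm(e,axis=1); k=L.argmax()
            print(n,name,np.round(r[0]),"c",ce[:2].round(4),"r",np.hypot(*ce[:2]).round(3),"L",L[:2].round(3),"ang",np.degrees(np.arctan2(e[k,1],e[k,0])).round(1)%180)
im=cv2.imread("pics/top0.png")
a=cv2.resize(im[165:235,165:385],None,fx=3.6,fy=3.6,interpolation=cv2.INTER_CUBIC)
b=cv2.resize(cv2.imread("pics/scene0.png")[165:300,120:335],None,fx=2.5,fy=2.5,interpolation=cv2.INTER_CUBIC)
o=np.zeros((a.shape[0]+b.shape[0],800,3),np.uint8);o[:a.shape[0],:a.shape[1]]=a;o[a.shape[0]:,:b.shape[1]]=b
cv2.imwrite("pics/crop0.png",o);print(o.shape)
```

```text
top blue [338. 220.] c [ 0.4742 -0.2745] r 0.548 L [0.037 0.016] ang 134.5
top blue [361. 202.] c [ 0.5274 -0.3435] r 0.629 L [0.043 0.018] ang 116.6
top blue [324. 183.] c [ 0.5805 -0.2345] r 0.626 L [0.042 0.016] ang 135.2
top yellow [249. 195.] c [ 0.5373 -0.017 ] r 0.538 L [0.171 0.102] ang 97.4
top red [184. 202.] c [0.5148 0.1652] r 0.541 L [0.006 0.043] ang 6.800000000000011
top red [123. 203.] c [0.5109 0.3369] r 0.612 L [0.083 0.026] ang 174.0
scene blue [137. 281.] c [ 0.5348 -0.3419] r 0.635 L [0.045 0.039] ang 106.4
scene blue [190. 271.] c [ 0.5854 -0.2401] r 0.633 L [0.018 0.052] ang 158.5
scene blue [153. 254.] c [ 0.4807 -0.2777] r 0.555 L [0.024 0.057] ang 154.0
scene yellow [254. 212.] c [ 0.5424 -0.0203] r 0.543 L [0.216 0.129] ang 98.2
scene red [299. 182.] c [0.5206 0.163 ] r 0.546 L [0.033 0.057] ang 8.400000000000006
scene red [339. 168.] c [0.5483 0.3039] r 0.627 L [0.038 0.084] ang 173.0
(590, 800, 3)
```

View pics/crop0.png

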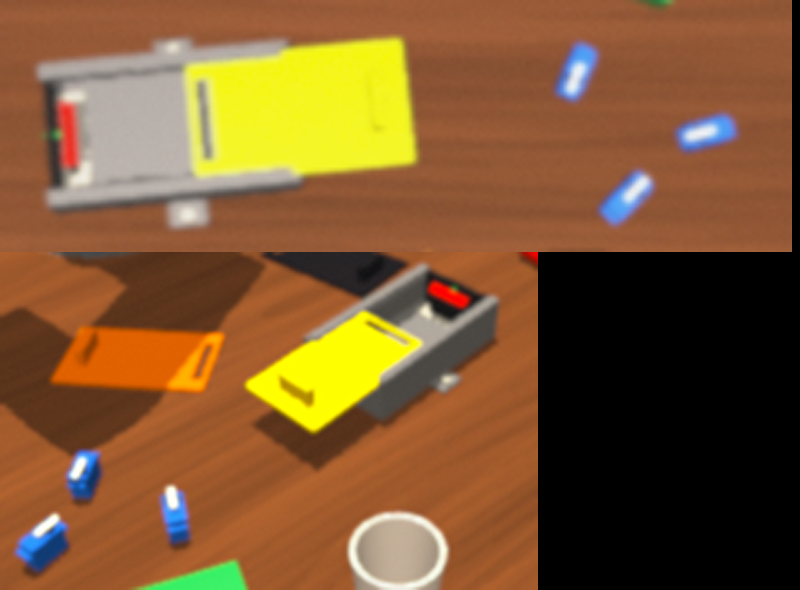

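The crop confirms the choice. The servo at top (339,220), r≈0.548, is the one nearest the base. The box shows ears at about (213,178) and (217,224), and its corners are clear. Next I work out the box frame and a refined servo pose.

Run:
```python
from h import *
im=cv2.imread("pics/top0.png"); h=cv2.cvtColor(im,cv2.COLOR_BGR2HSV)
ears=onplane("top",[(212.8,178),(217,224)],.003)
cor=onplane("top",[(176,184.5),(179,222.5),(244.7,176.7),(248.3,215.5)],.051)
print("ears",ears[:,:2].round(4),"mid",ears.mean(0)[:2].round(4))
print("corners",cor[:,:2].round(4),"mouthmid",cor[2:].mean(0)[:2].round(4),"endmid",cor[:2].mean(0)[:2].round(4),"len",np.linalg.norm(cor[:2].mean(0)-cor[2:].mean(0)))
yaw=np.radians(7.2); ex=np.array([np.cos(yaw),np.sin(yaw)]); ey=np.array([-ex[1],ex[0]])
o1=cor[:2].mean(0)[:2]-.105*ey; o2=ears.mean(0)[:2]; print("origin est",o1.round(4),o2.round(4))
# servo: blue+white mask
m=cv2.inRange(h,(100,60,60),(130,255,255))|cv2.inRange(h,(0,0,170),(180,60,255))
m[:, :325]=0;m[:,355:]=0;m[:205]=0;m[235:]=0
w=cv2.inRange(h,(0,0,190),(180,90,255))&m
c=max(cv2.findContours(m,0,1)[0],key=cv2.contourArea); r=cv2.minAreaRect(c); W=onplane("top",cv2.boxPoints(r),.02)[:,:2]; e=W-np.roll(W,-1,0);L=np.linalg.norm(e,axis=1);k=L.argmax()
print("servo",r,onplane("top",[r[0]],.02)[0],onplane("top",[r[0]],.013)[0],L[:2],np.degrees(np.arctan2(e[k,1],e[k,0]))%180)
for P in ("top","scene"): print(P,proj(P,[[.475,-.275,.02],[*(o1+o2)/2,.005]]).round(1))
```

```text
ears [[0.5956 0.0874]
 [0.4606 0.0719]] mid [0.5281 0.0796]
corners [[ 0.5647  0.1876]
 [ 0.4572  0.175 ]
 [ 0.59   -0.0055]
 [ 0.4797 -0.0169]] mouthmid [ 0.5348 -0.0112] endmid [0.5109 0.1813] len 0.19398564568763338
origin est [0.5241 0.0772] [0.5281 0.0796]
servo ((338.75, 219.25), (7.0710673332214355, 16.26345443725586), 45.0) [ 0.47641414 -0.27674624  0.02      ] [ 0.47737086 -0.27823009  0.013     ] [0.04795666 0.02023406] 134.54329602653368
top [[338.2 219.7]
 [215.2 201.4]]
scene [[152.9 251.6]
 [278.2 205.6]]
```

Emit:
drive_tool(
  motion=[
    [3.2,-1.3,0.8,0,0,0],
    [3.2,-1.3,0.8,0,0,0],
    [3.2,-1.3,0.8,0,0,0],
    [3.2,-1.3,0.8,0,0,0],
    [3.2,-1.3,0.8,0,0,0],
    [3.2,-1.3,0.8,0,0,0],
    [3.2,-1.3,0.8,0,0,0],
    [3.2,-1.3,0.8,0,0,0],
    [3.2,-1.3,0.8,0,0,0],
    [3.2,-1.3,0.8,0,0,0],
    [3.4,-1.5,0.8,0,0,0],
    [3.4,-1.5,0.8,0,0,0],
  ],
  jaw=65,
)

```text
time_s: 1.3
tool_pos: [0.4772, -0.2741, 0.1361]
eef_rot: [-0.0, 0.991, 0.131, -0.0]
ft_force: [0.1, -0.7, 0.3]
grip_width: 0.65
grip_force: 0.0
```

Emit:
drive_tool(
  motion=[
    [0,0,0,0,0,0.13],
    [0,0,0,0,0,0.13],
    [0,0,0,0,0,0.13],
    [0,0,0,0,0,0.13],
    [0,0,0,0,0,0.13],
    [0,0,0,0,0,0.13],
    [0,0,0,0,0,0.14],
    [0,0,0,0,0,0.14],
    [0,0,0,0,0,0],
  ],
)

```text
time_s: 2.2
tool_pos: [0.4761, -0.2752, 0.1364]
eef_rot: [-0.0, 0.921, -0.389, -0.0]
ft_force: [-0.6, 0.1, 0.4]
grip_width: 0.65
grip_force: 0.0
```

Run:
```python
from h import *
a=read_camera("scene");cv2.imwrite("pics/s1.png",cv2.resize(a[130:300,60:290],None,fx=3,fy=3,interpolation=cv2.INTER_CUBIC))
s=sensors.sense();p=s["tool_pos"];print(p,s["joints"].round(2),((proj("scene",[[p[0],p[1],.026],[.477,-.277,.026]])-[60,130])*3).round())
```

```text
[ 0.47615587 -0.27522845  0.13641476] [-0.61  0.47  1.74  0.    0.93  1.76] [[278. 360.]
 [276. 362.]]
```

View pics/s1.png

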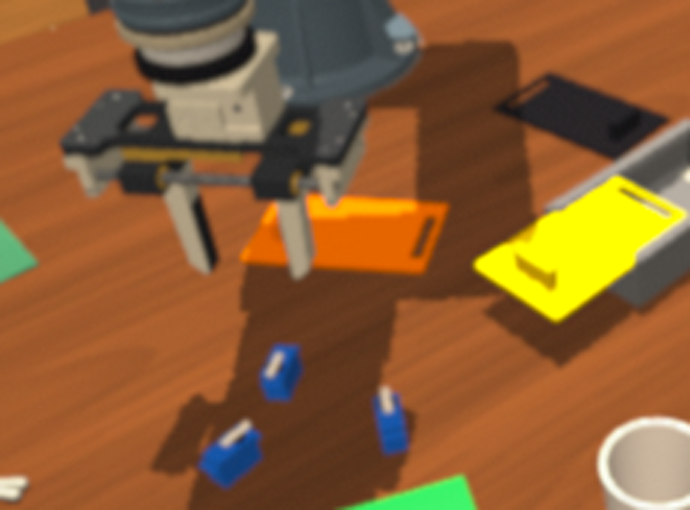

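The crop shows the chosen servo at (281,372), squarely below and between the fingers, and the projected TCP lands at (278,360). I go down and close.

Emit:
drive_tool(
  motion=[
    [0,0,2,0,0,0],
    [0,0,2,0,0,0],
    [0,0,2,0,0,0],
    [0,0,2,0,0,0],
    [0,0,1.5,0,0,0],
    [0,0,1.0,0,0,0],
    [0,0,0.8,0,0,0],
    [0,0,0.6,0,0,0],
    [0,0,0,0,0,0],
    [0,0,0,0,0,0],
  ],
)

```text
time_s: 3.25
tool_pos: [0.4765, -0.2755, 0.018]
eef_rot: [0.0, 0.922, -0.388, 0.0]
ft_force: [-0.0, 0.3, 0.2]
grip_width: 0.651
grip_force: 0.0
```

Emit:
drive_tool(
  motion=[
    [0,0,0,0,0,0],
    [0,0,0,0,0,0],
    [0,0,0,0,0,0],
    [0,0,0,0,0,0],
    [0,0,0,0,0,0],
    [0,0,0,0,0,0],
    [0,0,0,0,0,0],
    [0,0,0,0,0,0],
    [0,0,0,0,0,0],
    [0,0,0,0,0,0],
  ],
  jaw=0,
)

```text
time_s: 4.25
tool_pos: [0.4763, -0.2753, 0.0177]
eef_rot: [0.0, 0.922, -0.388, -0.0]
ft_force: [-1.1, -1.1, 1.2]
grip_width: 0.193
grip_force: 30.0
```

Gripped: 18 mm wide, 30 N. I lift, turn, and carry it over the box.

Emit:
drive_tool(
  motion=[
    [0,0,-0.5,0,0,0],
    [0,0,-1.5,0,0,0],
    [0,0,-2,0,0,0],
    [0,0,-2,0,0,0],
    [0,0,-2,0,0,0.1],
    [0,0,-2,0,0,0.1],
    [0,0,-2,0,0,0.1],
    [0,0,0,0,0,0.12],
    [0,0,0,0,0,0.12],
    [0,0,0,0,0,0.108],
  ],
)

```text
time_s: 5.25
tool_pos: [0.4764, -0.2753, 0.1391]
eef_rot: [-0.0, 0.749, -0.663, 0.001]
ft_force: [-0.5, 0.3, -0.7]
grip_width: 0.19
grip_force: 30.0
```

Emit:
drive_tool(
  motion=[
    [-2,-0.6,0,0,0,0],
    [-3.5,-0.9,0,0,0,0],
    [-3.5,-0.9,0,0,0,0],
    [-3.5,-0.9,0,0,0,0],
    [-3.5,-0.9,0,0,0,0],
    [-3.5,-0.9,0,0,0,0],
    [-3.5,-0.9,0,0,0,0],
    [-3.5,-0.9,0,0,0,0],
    [-3.5,-0.9,0,0,0,0],
    [-3.5,-0.8,0,0,0,0],
    [-3.0,-0.5,0,0,0,0],
    [0,0,0,0,0,0],
  ],
)

```text
time_s: 6.45
tool_pos: [0.5126, 0.0573, 0.1381]
eef_rot: [-0.034, 0.77, -0.637, -0.022]
ft_force: [-0.5, 0.1, 0.4]
grip_width: 0.189
grip_force: 30.0
```

Run:
```python
from h import *
ims=[]
for n,(r,c) in (("scene",(90,200)),("top",(140,150))):
    im=read_camera(n); ims.append(cv2.resize(im[r:r+140,c:c+190],None,fx=4 if n=="scene" else 2,fy=4 if n=="scene" else 2,interpolation=cv2.INTER_CUBIC)); 
cv2.imwrite("pics/s2.png",ims[0])
s=sensors.sense();p=s["tool_pos"];q=s["eef_rot"];yaw=2*np.degrees(np.arctan2(q[2],q[1]));print(p,yaw,s["joints"].round(2),s["ft_force"],s["grip_width"])
th=np.radians(7.2);ex=np.array([np.cos(th),np.sin(th)]);ey=np.array([-ex[1],ex[0]]);d=p[:2]-[.525,.078];print("box",d@ex,d@ey)
O=np.array([.525,.078])
P=[np.r_[O+x*ex+y*ey,z] for x,y,z in((-.056,.105,.051),(.056,.105,.051),(.056,-.091,.051),(0,.085,.051),(0,-.0955-.06,.066))]
print(((proj("scene",P)-[200,90])*4).round())
```

```text
[0.51283482 0.0556615  0.137879  ] -79.23661499269555 [-0.02  0.41  1.84  0.1   0.89  2.87] [-0.02745724  0.16351037  0.49593894] 0.19346246178666826
box -0.014869010281905994 -0.020637653689300532
[[346. 317.]
 [470. 374.]
 [286. 508.]
 [389. 356.]
 [147. 501.]]
```

View pics/s2.png

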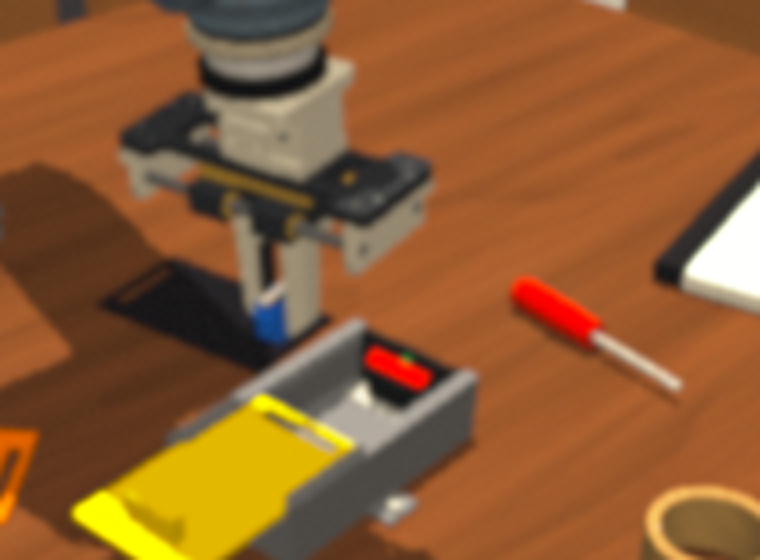

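Joint 6 reached its limit (2.87) and the turn stopped short, tilting the tool. The projected box corners match the picture at (346,317) and (470,374). I take the other half-turn grasp yaw by turning back by about π.

Emit:
drive_tool(
  motion=[
    [0,0,0,0,0,-0.14],
    [0,0,0,0,0,-0.14],
    [0,0,0,0,0,-0.14],
    [0,0,0,0,0,-0.14],
    [0,0,0,0,0,-0.14],
    [0,0,0,0,0,-0.14],
    [0,0,0,0,0,-0.14],
    [0,0,0,0,0,-0.14],
    [0,0,0,0,0,-0.14],
    [0,0,0,0,0,-0.14],
    [0,0,0,0,0,-0.14],
    [0,0,0,0,0,-0.14],
  ],
)

```text
time_s: 7.75
tool_pos: [0.5129, 0.0548, 0.1376]
eef_rot: [-0.038, 0.988, 0.15, 0.011]
ft_force: [0.1, -0.4, -0.0]
grip_width: 0.189
grip_force: 30.0
```

Emit:
drive_tool(
  motion=[
    [0,0,0,0,0,-0.14],
    [0,0,0,0,0,-0.14],
    [0,0,0,0,0,-0.14],
    [0,0,0,0,0,-0.14],
    [0,0,0,0,0,-0.14],
    [0,0,0,0,0,-0.14],
    [0,0,0,0,0,-0.14],
    [0,0,0,0,0,-0.14],
    [0,0,0,0,0,-0.14],
    [0,0,0,0,0,-0.14],
    [0,0,0,0,0,0],
  ],
)

```text
time_s: 8.85
tool_pos: [0.5129, 0.0549, 0.1376]
eef_rot: [-0.023, 0.66, 0.75, 0.033]
ft_force: [-0.2, -0.4, -0.4]
grip_width: 0.189
grip_force: 30.0
```

```bash
cat >> h.py <<'E'
TH=np.radians(7.2);EX=np.array([np.cos(TH),np.sin(TH),0]);EY=np.array([-EX[1],EX[0],0]);O=np.array([.525,.078,0])
def plan(b):
    "rotvec and then shift (cm, final tool axes: x=box y, y=box x, z down) to box point b"
    s=sensors.sense();p=s["tool_pos"];q=s["eef_rot"];Rc=R.from_quat(np.r_[q[1:],q[0]])
    T=R.from_matrix(np.c_[EY,EX,[0,0,-1.]]); d=O+b[0]*EX+b[1]*EY+[0,0,b[2]]-p
    dd=p-O
    print("t",s["time_s"],"box",(dd@EX).round(4),(dd@EY).round(4),p[2].round(4),"rotvec",(Rc.inv()*T).as_rotvec().round(3),"shift cm",(100*T.inv().apply(d)).round(2),"J",s["joints"].round(2),"F",s["ft_force"].round(1))
E
python3 -c "
from h import *
plan((0,.022,.10))"
```

```text
t 8.85 box -0.0149 -0.0214 0.1376 rotvec [ 0.02  -0.077  0.001] shift cm [4.34 1.49 3.76] J [-0.02  0.41  1.84  0.1   0.89 -0.22] F [-0.2 -0.4 -0.4]
```

Emit:
drive_tool(
  motion=[
    [0,0,0,0.02,-0.077,0],
    [1.1,0.4,0,0,0,0],
    [1.1,0.4,0,0,0,0],
    [1.1,0.4,0,0,0,0],
    [1.0,0.3,0,0,0,0],
    [0,0,1.0,0,0,0],
    [0,0,1.0,0,0,0],
    [0,0,1.0,0,0,0],
    [0,0,0,0,0,0],
    [0,0,0,0,0,0],
  ],
)

```text
time_s: 9.85
tool_pos: [0.5222, 0.1001, 0.1071]
eef_rot: [-0.001, 0.661, 0.75, -0.0]
ft_force: [-0.2, -0.8, -0.1]
grip_width: 0.19
grip_force: 30.0
```

Run:
```python
from h import *
plan((0,.022,.024))
im=read_camera("scene");a=cv2.resize(im[110:245,200:340],None,fx=4,fy=4,interpolation=cv2.INTER_CUBIC);cv2.imwrite("pics/s3.png",a)
h=cv2.cvtColor(im,cv2.COLOR_BGR2HSV);m=cv2.inRange(h,(105,120,50),(125,255,255));m[:,:225]=0
ys,xs=np.nonzero(m);c=[[xs.mean(),ys.mean()]];print(c,len(xs));w=onplane("scene",c,.095)[0]-O;print("servo visible centroid box",w@EX,w@EY)
```

```text
t 9.85 box -0.0 0.0222 0.1071 rotvec [-0.001 -0.001 -0.   ] shift cm [-0.02  0.    8.31] J [ 0.1   0.49  1.8   0.    0.85 -0.02] F [-0.2 -0.8 -0.1]
[[np.float64(281.55384615384617), np.float64(174.23076923076923)]] 65
servo visible centroid box -0.007262516239353892 0.02227833461133675
```

View pics/s3.png

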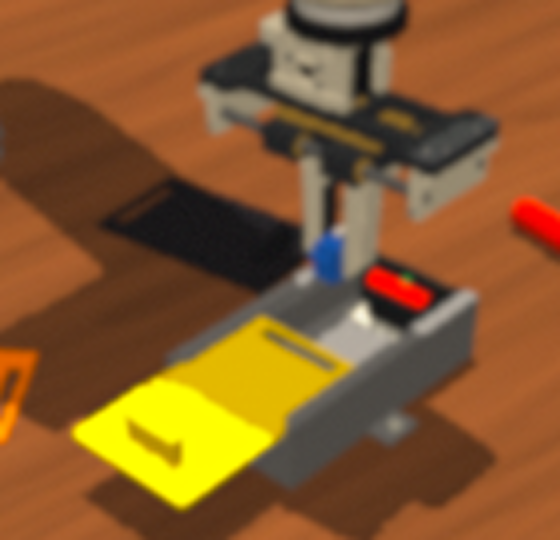

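The crop shows the servo at (328,257), held upright over the open floor between the lid's front edge and the red ridge. I lower it gently.

Emit:
drive_tool(
  motion=[
    [0,0,1.2,0,0,0],
    [0,0,1.2,0,0,0],
    [0,0,1.2,0,0,0],
    [0,0,1.2,0,0,0],
    [0,0,1.0,0,0,0],
    [0,0,0.8,0,0,0],
    [0,0,0.5,0,0,0],
    [0,0,0.4,0,0,0],
    [0,0,0.2,0,0,0],
    [0,0,0.2,0,0,0],
    [0,0,0.1,0,0,0],
    [0,0,0.1,0,0,0],
  ],
)

```text
time_s: 11.1
tool_pos: [0.5224, 0.1004, 0.0266]
eef_rot: [-0.0, 0.661, 0.75, 0.0]
ft_force: [0.3, -0.1, 0.1]
grip_width: 0.192
grip_force: 30.0
```

Emit:
drive_tool(
  motion=[
    [0,0,0.1,0,0,0],
    [0,0,0.1,0,0,0],
    [0,0,0,0,0,0],
  ],
)

```text
time_s: 11.4
tool_pos: [0.5222, 0.1004, 0.0243]
eef_rot: [-0.001, 0.661, 0.75, -0.0]
ft_force: [0.9, -0.5, -0.0]
grip_width: 0.192
grip_force: 30.0
```

Expected contact is at z ≈ 0.0227.

Emit:
drive_tool(
  motion=[
    [0,0,0.05,0,0,0],
    [0,0,0.05,0,0,0],
    [0,0,0.05,0,0,0],
    [0,0,0,0,0,0],
  ],
)

```text
time_s: 11.8
tool_pos: [0.5222, 0.1004, 0.0229]
eef_rot: [-0.001, 0.661, 0.75, 0.0]
ft_force: [-0.3, 0.3, -1.4]
grip_width: 0.192
grip_force: 30.0
```

Emit:
drive_tool(
  motion=[
    [0,0,0,0,0,0],
    [0,0,0,0,0,0],
    [0,0,0,0,0,0],
    [0,0,0,0,0,0],
    [0,0,0,0,0,0],
  ],
  jaw=34,
)

```text
time_s: 12.3
tool_pos: [0.5222, 0.1004, 0.023]
eef_rot: [-0.001, 0.661, 0.75, 0.0]
ft_force: [0.3, -0.4, -0.1]
grip_width: 0.339
grip_force: 0.0
```

Emit:
drive_tool(
  motion=[
    [0,0,-0.5,0,0,0],
    [0,0,-1.5,0,0,0],
    [0,0,-2.0,0,0,0],
    [0,0,-2.0,0,0,0],
    [0,0,-2.0,0,0,0],
    [0,0,-1.7,0,0,0],
    [-2,0,0,0,0,0],
    [-4,0,0,0,0,0],
    [-4,0,0,0,0,0],
    [-4,0,0,0,0,0],
    [-4,0,0,0,0,0],
    [-3,0,0,0,0,0],
  ],
)

```text
time_s: 13.5
tool_pos: [0.5489, -0.1103, 0.1212]
eef_rot: [0.0, 0.662, 0.75, 0.0]
ft_force: [-0.0, 0.6, 0.1]
grip_width: 0.341
grip_force: 0.0
```

Emit:
drive_tool(
  motion=[
    [0,0,0,0,0,0],
    [0,0,0,0,0,0],
  ],
  jaw=10,
)

```text
time_s: 13.7
tool_pos: [0.5486, -0.1081, 0.1206]
eef_rot: [-0.0, 0.662, 0.75, 0.0]
ft_force: [0.8, -0.5, -0.6]
grip_width: 0.216
grip_force: 0.0
```

Run:
```python
from h import *
plan((0,-.185,.066))
a=read_camera("scene");b=read_camera("top")
A=cv2.resize(a[150:270,190:340],None,fx=4,fy=4,interpolation=cv2.INTER_CUBIC);B=cv2.resize(b[170:230,165:215],None,fx=4,fy=4,interpolation=cv2.INTER_CUBIC)
o=np.zeros((480,800,3),np.uint8);o[:,:600]=A;o[:240,600:]=B;cv2.imwrite("pics/s4.png",o)
for n,im in(("scene",a),("top",b)):
    h=cv2.cvtColor(im,cv2.COLOR_BGR2HSV);m=cv2.inRange(h,(105,110,50),(125,255,255))
    if n=="scene": m[:,:240]=0
    else: m[:,300:]=0
    ys,xs=np.nonzero(m)
    if len(xs): w=onplane(n,[[xs.mean(),ys.mean()]],.03)[0]-O;print(n,len(xs),"servo box",(w@EX).round(4),(w@EY).round(4))
# rib: edge of lid rear, scene
P=[O+x*EX+y*EY+[0,0,z] for x,y,z in((-.022,-.156,.066),(.022,-.156,.066),(0,-.011,.046),(0,-.181,.046))]
print(((proj("scene",P)-[190,150])*4).round())
```

```text
t 13.7 box 0.0001 -0.1876 0.1206 rotvec [-0.    -0.001 -0.001] shift cm [ 0.26 -0.01  5.46] J [-0.28  0.51  1.72  0.    0.91 -0.4 ] F [ 0.8 -0.5 -0.6]
scene 36 servo box 0.0074 0.0239
top 59 servo box -0.0018 0.0156
[[161. 247.]
 [212. 277.]
 [341. 182.]
 [159. 307.]]
```

View pics/s4.png

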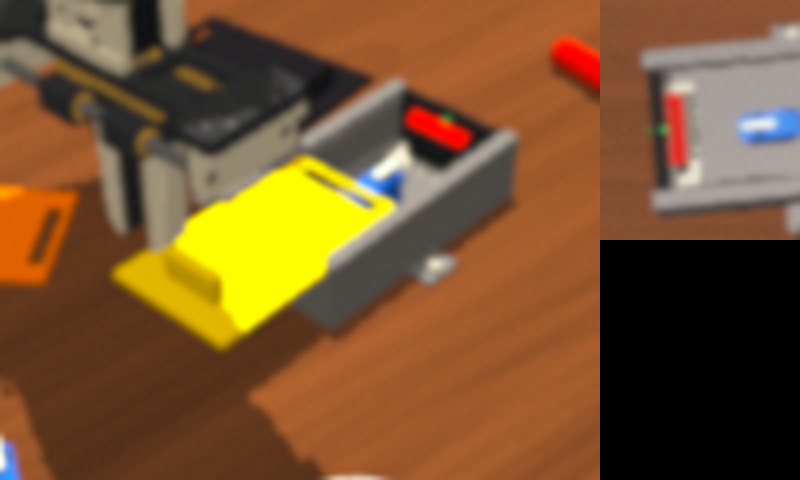

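The servo sits upright in the box: scene crop (382,182), top inset (770,126). The rib is at crop (192,265), just ahead of the fingers. I go down behind the rib and push.

Emit:
drive_tool(
  motion=[
    [0,0,1.5,0,0,0],
    [0,0,1.5,0,0,0],
    [0,0,1.2,0,0,0],
    [0,0,0.8,0,0,0],
    [0,0,0.35,0,0,0],
    [0.4,0,0,0,0,0],
    [0.4,0,0,0,0,0],
    [0.2,0,0,0,0,0],
    [0.2,0,0,0,0,0],
    [0.2,0,0,0,0,0],
  ],
)

```text
time_s: 14.8
tool_pos: [0.547, -0.0939, 0.0665]
eef_rot: [-0.0, 0.661, 0.75, 0.0]
ft_force: [0.2, 0.1, 0.2]
grip_width: 0.103
grip_force: 0.0
```

Emit:
drive_tool(
  motion=[
    [0.15,0,0,0,0,0],
    [0.15,0,0,0,0,0],
    [0.15,0,0,0,0,0],
    [0.15,0,0,0,0,0],
    [0.15,0,0,0,0,0],
    [0.15,0,0,0,0,0],
    [0.15,0,0,0,0,0],
    [0.15,0,0,0,0,0],
  ],
)

```text
time_s: 15.6
tool_pos: [0.5454, -0.0821, 0.0663]
eef_rot: [-0.001, 0.661, 0.75, 0.0]
ft_force: [-0.1, -0.0, 0.5]
grip_width: 0.103
grip_force: 0.2
```

Emit:
drive_tool(
  motion=[
    [0.2,0,0,0,0,0],
    [0.2,0,0,0,0,0],
    [0.2,0,0,0,0,0],
    [0.2,0,0,0,0,0],
    [0.2,0,0,0,0,0],
    [0.2,0,0,0,0,0],
    [0.2,0,0,0,0,0],
    [0.2,0,0,0,0,0],
    [0.2,0,0,0,0,0],
    [0.2,0,0,0,0,0],
  ],
)

```text
time_s: 16.6
tool_pos: [0.5428, -0.0621, 0.0663]
eef_rot: [-0.001, 0.661, 0.75, 0.0]
ft_force: [0.4, -1.0, 0.2]
grip_width: 0.098
grip_force: 0.2
```

Run:
```python
from h import *
plan((0,-.1,.067))
im=read_camera("scene");h=cv2.cvtColor(im,cv2.COLOR_BGR2HSV)
cv2.imwrite("pics/s5.png",cv2.resize(im[150:270,190:340],None,fx=4,fy=4,interpolation=cv2.INTER_CUBIC))
```

```text
t 16.6 box 0.0001 -0.1413 0.0663 rotvec [-0.001 -0.001  0.   ] shift cm [ 4.13 -0.01 -0.07] J [-0.2   0.57  1.78  0.    0.79 -0.33] F [ 0.4 -1.   0.2]
```

View pics/s5.png

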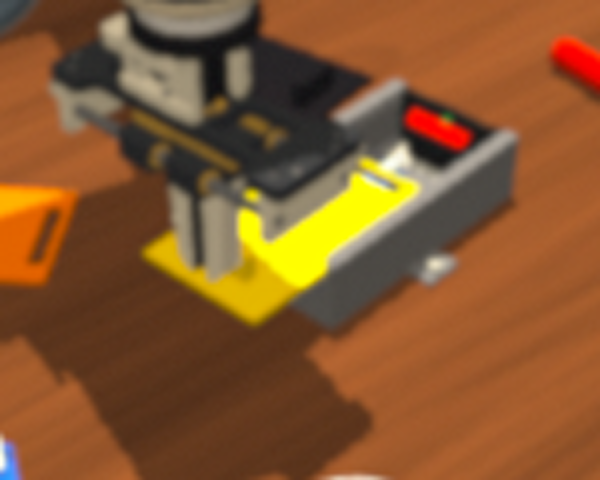

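The lid follows: its front strip is now at crop (385,175). About 69 mm remain nominally, and the stretch before the ridge is free.

Emit:
drive_tool(
  motion=[
    [0.2,0,0,0,0,0],
    [0.2,0,0,0,0,0],
    [0.2,0,0,0,0,0],
    [0.2,0,0,0,0,0],
    [0.2,0,0,0,0,0],
    [0.2,0,0,0,0,0],
    [0.2,0,0,0,0,0],
    [0.2,0,0,0,0,0],
    [0.2,0,0,0,0,0],
    [0.2,0,0,0,0,0],
  ],
)

```text
time_s: 17.65
tool_pos: [0.5404, -0.0423, 0.0663]
eef_rot: [-0.001, 0.661, 0.75, 0.0]
ft_force: [-0.9, 0.4, -1.0]
grip_width: 0.101
grip_force: 0.1
```

Emit:
drive_tool(
  motion=[
    [0.2,0,0,0,0,0],
    [0.2,0,0,0,0,0],
    [0.2,0,0,0,0,0],
    [0.2,0,0,0,0,0],
    [0.2,0,0,0,0,0],
    [0.2,0,0,0,0,0],
    [0.2,0,0,0,0,0],
    [0.2,0,0,0,0,0],
    [0.2,0,0,0,0,0],
    [0.1,0,0,0,0,0],
    [0,0,0,0,0,0],
  ],
)

```text
time_s: 18.75
tool_pos: [0.538, -0.0235, 0.0663]
eef_rot: [-0.001, 0.661, 0.75, 0.0]
ft_force: [0.6, -0.3, -0.4]
grip_width: 0.1
grip_force: 0.0
```

Emit:
drive_tool(
  motion=[
    [0.1,0,0,0,0,0],
    [0.1,0,0,0,0,0],
    [0.1,0,0,0,0,0],
    [0.1,0,0,0,0,0],
    [0.1,0,0,0,0,0],
    [0.1,0,0,0,0,0],
    [0.1,0,0,0,0,0],
    [0.1,0,0,0,0,0],
    [0.1,0,0,0,0,0],
    [0.1,0,0,0,0,0],
  ],
)

```text
time_s: 19.75
tool_pos: [0.5367, -0.0136, 0.0663]
eef_rot: [-0.001, 0.661, 0.75, 0.0]
ft_force: [-0.4, -1.1, -0.5]
grip_width: 0.094
grip_force: 0.1
```

Emit:
drive_tool(
  motion=[
    [0.1,0,0,0,0,0],
    [0.1,0,0,0,0,0],
    [0.1,0,0,0,0,0],
    [0.1,0,0,0,0,0],
    [0.1,0,0,0,0,0],
  ],
)

```text
time_s: 20.25
tool_pos: [0.5361, -0.0087, 0.0664]
eef_rot: [-0.0, 0.661, 0.75, 0.0]
ft_force: [-0.4, 0.2, 0.4]
grip_width: 0.101
grip_force: 0.1
```

Emit:
drive_tool(
  motion=[
    [0.1,0,0,0,0,0],
    [0.1,0,0,0,0,0],
    [0.1,0,0,0,0,0],
    [0.1,0,0,0,0,0],
  ],
)

```text
time_s: 20.65
tool_pos: [0.5356, -0.0047, 0.0664]
eef_rot: [-0.001, 0.661, 0.75, 0.0]
ft_force: [-0.0, -0.1, -0.1]
grip_width: 0.102
grip_force: 0.1
```

Emit:
drive_tool(
  motion=[
    [0.1,0,0,0,0,0],
    [0.1,0,0,0,0,0],
    [0.1,0,0,0,0,0],
  ],
)

```text
time_s: 20.95
tool_pos: [0.5352, -0.0017, 0.0663]
eef_rot: [-0.001, 0.661, 0.75, 0.0]
ft_force: [0.5, 0.5, -0.8]
grip_width: 0.098
grip_force: 0.1
```

Emit:
drive_tool(
  motion=[
    [0.1,0,0,0,0,0],
    [0.1,0,0,0,0,0],
  ],
)

```text
time_s: 21.15
tool_pos: [0.535, 0.0003, 0.0663]
eef_rot: [-0.001, 0.661, 0.75, 0.0]
ft_force: [-0.2, 0.3, 0.9]
grip_width: 0.098
grip_force: 0.1
```

Emit:
drive_tool(
  motion=[
    [0.1,0,0,0,0,0],
    [0.1,0,0,0,0,0],
  ],
)

```text
time_s: 21.35
tool_pos: [0.5347, 0.0022, 0.0664]
eef_rot: [-0.001, 0.661, 0.75, 0.0]
ft_force: [0.3, -0.9, -0.6]
grip_width: 0.097
grip_force: 0.1
```

Emit:
drive_tool(
  motion=[
    [0.1,0,0,0,0,0],
    [0.1,0,0,0,0,0],
  ],
)

```text
time_s: 21.55
tool_pos: [0.5345, 0.0043, 0.0664]
eef_rot: [-0.0, 0.661, 0.75, 0.0]
ft_force: [-0.3, -0.3, 0.1]
grip_width: 0.1
grip_force: 0.1
```

Emit:
drive_tool(
  motion=[
    [0.1,0,0,0,0,0],
    [0.1,0,0,0,0,0],
  ],
)

```text
time_s: 21.75
tool_pos: [0.5343, 0.0062, 0.0664]
eef_rot: [-0.0, 0.661, 0.75, 0.0]
ft_force: [0.8, -1.4, 0.5]
grip_width: 0.1
grip_force: 0.5
```

Emit:
drive_tool(
  motion=[
    [0.1,0,0,0,0,0],
  ],
)

```text
time_s: 21.85
tool_pos: [0.5342, 0.0071, 0.0664]
eef_rot: [-0.0, 0.661, 0.75, 0.0]
ft_force: [0.6, -3.3, 0.8]
grip_width: 0.098
grip_force: 1.8
```

Emit:
drive_tool(
  motion=[
    [0.1,0,0,0,0,0],
  ],
)

```text
time_s: 21.95
tool_pos: [0.5343, 0.0078, 0.0665]
eef_rot: [-0.0, 0.661, 0.75, 0.0]
ft_force: [2.0, -6.0, -0.5]
grip_width: 0.102
grip_force: 3.0
```

Emit:
drive_tool(
  motion=[
    [0.1,0,0,0,0,0],
  ],
)

```text
time_s: 22.05
tool_pos: [0.5342, 0.0086, 0.0665]
eef_rot: [0.0, 0.661, 0.75, 0.0]
ft_force: [1.6, -6.7, 0.3]
grip_width: 0.098
grip_force: 3.5
```

Ridge contact came at tool y≈0.006, so the stop should be about 12 mm further on (~0.018).

Emit:
drive_tool(
  motion=[
    [0.1,0,0,0,0,0],
    [0.1,0,0,0,0,0],
  ],
)

```text
time_s: 22.25
tool_pos: [0.534, 0.0106, 0.0665]
eef_rot: [0.0, 0.661, 0.75, 0.0]
ft_force: [0.8, -3.1, -0.7]
grip_width: 0.099
grip_force: 1.7
```

Emit:
drive_tool(
  motion=[
    [0.1,0,0,0,0,0],
    [0.1,0,0,0,0,0],
  ],
)

```text
time_s: 22.45
tool_pos: [0.5335, 0.013, 0.0664]
eef_rot: [-0.0, 0.661, 0.75, 0.0]
ft_force: [1.9, -3.6, 0.1]
grip_width: 0.102
grip_force: 2.0
```

Emit:
drive_tool(
  motion=[
    [0.1,0,0,0,0,0],
    [0.1,0,0,0,0,0],
  ],
)

```text
time_s: 22.65
tool_pos: [0.5331, 0.0152, 0.0664]
eef_rot: [-0.0, 0.661, 0.75, 0.0]
ft_force: [1.3, -2.2, 1.5]
grip_width: 0.098
grip_force: 1.1
```

Emit:
drive_tool(
  motion=[
    [0.1,0,0,0,0,0],
  ],
)

```text
time_s: 22.75
tool_pos: [0.5327, 0.0165, 0.0663]
eef_rot: [-0.001, 0.661, 0.75, 0.0]
ft_force: [0.6, -1.4, -0.6]
grip_width: 0.096
grip_force: 0.6
```

Emit:
drive_tool(
  motion=[
    [0.1,0,0,0,0,0],
  ],
)

```text
time_s: 22.85
tool_pos: [0.5327, 0.0173, 0.0663]
eef_rot: [-0.001, 0.661, 0.75, -0.0]
ft_force: [0.6, -0.9, 0.4]
grip_width: 0.1
grip_force: 0.7
```

Emit:
drive_tool(
  motion=[
    [0.1,0,0,0,0,0],
  ],
)

```text
time_s: 22.95
tool_pos: [0.5327, 0.0177, 0.0663]
eef_rot: [-0.0, 0.661, 0.75, -0.0]
ft_force: [0.5, -10.3, 0.9]
grip_width: 0.096
grip_force: 5.4
```

Emit:
drive_tool(
  motion=[
    [0.1,0,0,0,0,0],
  ],
)

```text
time_s: 23.05
tool_pos: [0.5329, 0.018, 0.0665]
eef_rot: [0.0, 0.661, 0.75, -0.0]
ft_force: [0.4, -17.1, 1.5]
grip_width: 0.099
grip_force: 8.8
```

The stop was found at y≈0.018, as predicted. I back off now.

Emit:
drive_tool(
  motion=[
    [-0.1,0,0,0,0,0],
    [0,0,0,0,0,0],
  ],
)

```text
time_s: 23.25
tool_pos: [0.5327, 0.0176, 0.0663]
eef_rot: [-0.0, 0.661, 0.75, -0.0]
ft_force: [0.6, -6.6, 0.6]
grip_width: 0.097
grip_force: 3.4
```

Run:
```python
from h import *
s=sensors.sense();print(list(s.keys()),s["ft_force"],s["tool_pos"])
```

```text
['time_s', 'joints', 'joint_vel', 'joint_torque', 'tool_pos', 'eef_rot', 'ft_force', 'moment', 'grip_force', 'grip_width'] [ 0.56084163 -6.57626986  0.56618235] [0.53268586 0.01760467 0.06634466]
```

Emit:
drive_tool(
  motion=[
    [-0.2,0,0,0,0,0],
    [-0.8,0,0,0,0,0],
    [-1.5,0,0,0,0,0],
    [0,0,-2,0,0,0],
    [0,0,-3,0,0,0],
    [-2,0,-3,0,0,0],
    [-4,0,-2,0,0,0],
    [-4,0,0,0,0,0],
    [-4,0,0,0,0,0],
    [0,0,0,0,0,0],
  ],
)

```text
time_s: 24.25
tool_pos: [0.5537, -0.1505, 0.1664]
eef_rot: [0.0, 0.663, 0.749, 0.0]
ft_force: [-0.4, 0.6, -0.2]
grip_width: 0.098
grip_force: 0.0
```

Run:
```python
from h import *
a=read_camera("scene");b=read_camera("top")
cv2.imwrite("pics/s6s.png",a);cv2.imwrite("pics/s6t.png",b)
A=cv2.resize(a[150:240,230:340],None,fx=5,fy=5,interpolation=cv2.INTER_CUBIC);B=cv2.resize(b[170:230,165:215],None,fx=5,fy=5,interpolation=cv2.INTER_CUBIC)
o=np.zeros((450,800,3),np.uint8);o[:,:550]=A;o[:300,550:]=B;cv2.imwrite("pics/s6.png",o)
h=cv2.cvtColor(b,cv2.COLOR_BGR2HSV)
for nm,lo,hi,z in(("yellow",(24,120,100),(34,255,255),.046),("red",(0,170,80),(5,255,255),.045)):
    m=cv2.inRange(h,lo,hi);m[:,:165]=0;m[:170]=0;m[235:]=0;m[:,300:]=0
    ys,xs=np.nonzero(m);w=onplane("top",np.c_[xs,ys],z)-O;y=w@EY;x=w@EX;print(nm,len(xs),"y",np.percentile(y,[1,50,99]).round(4),"x",np.percentile(x,[1,99]).round(4))
print(sensors.sense()["ft_force"].round(1))
```

```text
yellow 1833 y [-0.0721  0.0098  0.0995] x [-0.0401  0.0461]Traceback (most recent call last):
  File "<stdin>", line 9, in <module>
  File "h.py", line 10, in onplane
    K,d,p,M=cam(n); u=cv2.undistortPoints(np.array(px,float).reshape(-1,1,2),K,d).reshape(-1,2)
                      ~~~~~~~~~~~~~~~~~~~^^^^^^^^^^^^^^^^^^^^^^^^^^^^^^^^^^^^^^^^
cv2.error: OpenCV(4.12.0) /io/opencv/modules/calib3d/src/undistort.dispatch.cpp:347: error: (-215:Assertion failed) CV_IS_MAT(_src) && CV_IS_MAT(_dst) && (_src->rows == 1 || _src->cols == 1) && (_dst->rows == 1 || _dst->cols == 1) && _src->cols + _src->rows - 1 == _dst->rows + _dst->cols - 1 && (CV_MAT_TYPE(_src->type) == CV_32FC2 || CV_MAT_TYPE(_src->type) == CV_64FC2) && (CV_MAT_TYPE(_dst->type) == CV_32FC2 || CV_MAT_TYPE(_dst->type) == CV_64FC2) in function 'cvUndistortPointsInternal'
```

View pics/s6.png

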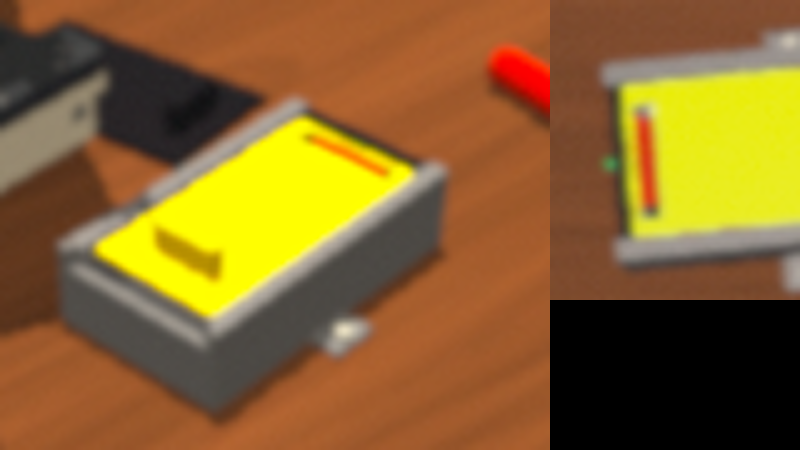

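The picture shows the lid against the black end wall, the red ridge in its slot (crop (345,155); top inset (647,160)) and the green pin pushed out the back at (610,163). The stop also came 12 mm after ridge contact, as described. The robot touches nothing, so I hand in.

```bash
python3 -c "
from plant import robot
print(robot.job_done())"
```

```text
the job is handed in; nothing more can be done
None
```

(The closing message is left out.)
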